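# Clear the stand and turn the model-car chassis over onto it

## Task

Get the model car's chassis ready for its axles: first put the roll of tape that lies on the wooden build stand and the glue stick that stands on the chassis into the grey tray. Then turn the chassis upside down, so that its flat deck is underneath and its open side with the axle notches faces up, and leave it lying flat and centred on the build stand, lengthwise between the two end stops. Do not knock over or shift the bottle, the loose wheel, the scissors or the cardboard car body.

Things in the scene. Friction and masses are not known exactly. Their poses are not given: they have to be found in the camera images.
- chassis: Model-car chassis: plywood channel 110 mm long (its x), 58 wide (y), 34 high (z), 0.11 kg. A 6 mm deck closes the +z side; 5 mm walls along the long sides; ends and -z side open. Each wall has two axle notches (9 x 10 mm) in its free edge. Starts deck up on the table, may be gripped across its width, stands steadily on either end. Origin: centre of the open side, level with wall edges.
- chassis_deck (a point): Centre of the outer face of the chassis deck (34 mm along z from the chassis origin); the axes are the chassis's.
- stand: Build stand, fixed: wooden block 140 mm long (its x), 46 mm wide (y), top face 20 mm above the table, with a full-width end stop at each end, 9 mm thick and 8 mm higher than the top face; 122 mm clear between the stops. The chassis overhangs the block by 6 mm on either side. Origin: centre of the underside.
- stand_top (a point): Centre of the stand's top face, 20 mm above the table; the axes are the stand's.
- tray: Grey plastic tray, fixed to the table, open at the top: outside 220 mm long (its x), 135 mm wide (its y), 34 mm high, walls 4 mm. Origin: centre of the underside.
- tray_in (a point): Centre of the tray's inner floor, about 4 mm above the table; the axes are the tray's.
- tape: Roll of tan masking tape, a ring lying flat: outside diameter 95 mm, hole diameter 77 mm (wall 9 mm), 24 mm high, about 0.1 kg. It starts on the stand, between the stops and overhanging its sides. Too wide to grip across; the wall can be pinched with one finger in the hole. Origin: centre of its underside.
- gluestick: Capped glue stick, upright cylinder 31 mm in diameter, 95 mm high, white tube and grey cap, about 0.04 kg. It starts standing on the chassis deck. Origin: centre of its underside.
- bottle: Bystander: white upright bottle, 56 mm in diameter, 130 mm high, standing on the table beyond one end of the chassis, about 108 mm from its middle. Origin: centre of its underside.
- wheel: Bystander: black plastic wheel, 52 mm in diameter, 11 mm high, lying flat on the table beyond the other end of the chassis, about 108 mm from its middle. Origin: centre of its underside.
- scissors: Bystander: scissors with red handles lying flat, about 165 mm long, 75 mm wide, 10 mm high. Origin: under the pivot.
- carton: Bystander: open cardboard car body, 130 x 70 mm, 45 mm high. Origin: centre of its underside.
Things that resemble listed ones, but are neither listed nor needed, are in the scene too. Leave any pink look-alike of the tape alone.

How it is judged:
On the way, in this order (a step that is already met when the one before it is completed fails the run):
1. the tape and the glue stick are in the tray, released (x of tape in the frame of tray_in between -0.085 and 0.085 m and y of tape in the frame of tray_in between -0.045 and 0.045 m and z of tape in the frame of tray_in below 0.04 m and x of gluestick in the frame of tray_in between -0.108 and 0.108 m and y of gluestick in the frame of tray_in between -0.066 and 0.066 m and z of gluestick in the frame of tray_in below 0.05 m and contact force between the fingers and tape below 0.1 N and contact force between the fingers and gluestick below 0.1 N), for 0.2 s.
2. the chassis stands on end or is past it, on its way over (angle between chassis's own z axis and vertical above 1.4 rad), for 0.1 s.
3. the chassis lies deck down on the stand, released (angle between chassis's own z axis and vertical above 3.05 rad and x of chassis_deck in the frame of stand_top between -0.01 and 0.01 m and y of chassis_deck in the frame of stand_top between -0.01 and 0.01 m and z of chassis_deck in the frame of stand_top between -0.004 and 0.004 m and angle between the x axis of chassis and the x axis of stand, either way round below 0.12 rad and contact force between the fingers and chassis below 0.1 N), for 0.2 s.
At the end, for the whole second after the job is handed in: The chassis lies deck down, level, on the stand's top face, between the stops, within 10 mm of centre both ways and 0.12 rad of the stand's length; tape and glue stick are inside the tray (standing or lying); all released and at rest (all of step 1 and all of step 3 and linear speed of each of chassis, tape, gluestick below 0.02 m/s); the robot touches nothing.
It fails at once if the bottle is shifted by more than 30 mm (distance of bottle from where it was at the start of the episode above 0.03 m).
It fails at once if the wheel is shifted by more than 30 mm (distance of wheel from where it was at the start of the episode above 0.03 m).
It fails at once if the scissors is shifted by more than 30 mm (distance of scissors from where it was at the start of the episode above 0.03 m).
It fails at once if the carton is shifted by more than 30 mm (distance of carton from where it was at the start of the episode above 0.03 m).
It fails at once if the bottle is knocked over (angle between bottle's own z axis and vertical above 0.5 rad).
It also fails if it takes over 72 s, if anything falls off the work surface, if the arm or the gripper's body presses on something with over 40 N, if the wrist force passes 120 N, or if a joint passes its speed limit or range.

## Robot

A 7-joint arm with a two-finger parallel gripper is mounted at the origin on the work surface. World frame = base frame: x ahead of the robot, y to its left, z up, the work surface at z = 0. Lengths are in m, angles in rad, forces in N, time in s.
With the tool pointing down it reaches from about 0.425 to 0.925 m from the base axis. Payload 6.8 kg.
Tool frame: the origin (TCP) lies at the very end of the fingers, on their centre line; the grasp point (between the pads) lies 19 mm behind it (grip_point_offset is the distance from the TCP to the grasp point, in m); z points along the fingers, y is the line along which they close (so a half turn about z gives the same grasp; the last joint's range is limited). The gripper opens to 85 mm and grips with 20 to 120 N. Pads are 22 mm wide; open, the fingers measure 114 mm over their backs; the gripper's body (76 mm by 85 mm) begins 54 mm behind the grasp point. The pads swing forward as they close: fully open they stand 13 mm farther back than shut.
Start: joints at [-1.257, 0.477, 0.022, 1.555, -0.011, 1.109, -0.083], TCP at [0.276, 0.616, 0.231] pointing down, gripper open.
Joint ranges: [-2.96, 2.96], [-0.34, 2.1], [-1.41, 1.46], [0.24, 2.44], [-1.37, 4.51], [0.17, 1.92], [-2.96, 2.96]. Speed limits (rad/s): [2.39, 2.39, 3.14, 3.14, 3.14, 3.14, 3.14].

## Interface

Orientations are given as a unit quaternion [w, x, y, z].
In Python, from station import * gives the robot as it stands.
- The arm moves only by the tool carry_out, never from a script. Its argument "rows" is text: rows parted by semicolons, each of 4 numbers parted by spaces: the shift along the world's x, y, z in mm, then the turn about the world's z in degrees. In form: dx dy dz yaw; .... A call has 1 to 10 rows; each row shifts and turns the commanded pose from where the row before left it; what a row does not reach is not made up. A row lasts 1/8 s, in which the tool goes at most 62.5 mm and 10.7 degrees, less where a joint would pass 70% of its speed; a pose out of reach is approached as far as the arm can. A call is refused whole if a number of a shift passes 62.5 or a number of a turn 10.7, either way. A call with a gripper value outside its range is refused whole. "claw" is the finger opening in mm, from 0 to 85.4, set as the call begins (left out, the last holds). The fingers move at their own pace and stop on an object; "force" is the grip in N (left out, the last holds). Time passes only in rows, so rows that do not move let the fingers close. It gives the time, the measured TCP pose, the force, the opening and the grip force at its end, in the units of the state.
- get_obs(): the state, without advancing time (a new reading comes with each control period).
- read_camera(name): name is "scene" or "top" or "wrist"; returns a dict with "img" (420x560x3 uint8, blue, green, red), "fov_y" (degrees; the focal length in pixels is half the picture's height over the tangent of half this angle, whatever the lens; pixels are square), "cx", "cy" (the principal point, pixels), "world_to_cam" (4x4, takes a point from world to camera coordinates). Camera axes: x right, y up, looking along -z (the intrinsics and any distortion apply to the point x, -y, -z); pixel columns grow to the right and rows downward; lengths in m; the calibration is good to about 2 mm. A picture is of the moment at which its call begins. There is no depth.
- hand_in(): hands the job in; it is judged then, once.
Trained networks look in the newest picture that a camera, given by its name, has taken for a name from the list of things; names that differ only in an ending like _2 or _b are one class to them, and where a whole thing is asked for, a point or a joint stands for the part that bears it (a point fixed in the world has none). Each returns a list of dicts, best first, with "confidence" (0 to 1); they miss things now and then, are a little off and sometimes report something else, mostly with a low value. They report only what shows in the picture. A call takes as long as a camera call. They do not tell look-alikes from the thing itself.
- recognise(camera, thing): "centre" ([column, row] in pixels, amid what is visible of it).
- outline_of(camera, thing): "pixels" (420x560 bool, what is visible of it) and "centre" ([column, row] in pixels, amid what is visible of it).
- place_of(camera, thing): "centre" ([column, row] in pixels: a listed point, or the origin of a listed thing).
The state is a dict: "t": time; "q": joint angles; "joint_vel": joint speeds; "joint_torque": joint torques, N m; "eef_pos": TCP position; "tool_rot": TCP orientation; "contact_force": force on the tool from outside, world axes, zero at the start; "torque": the same for the moment, N m; "gripper_width": opening from 0.0 (shut) to 1.0 (fully open); "grasp_force": force on a finger pad.
Only numpy, scipy, OpenCV 4.12 (cv2) and the standard library are available. Lean on these libraries where they do the work, as an engineer would, in place of code of your own. Each camera call takes 0.05 s, during which the arm holds its last target. There are 200 camera calls.

## Working session

There is one attempt and no reset: what is moved stays moved. The work goes in short steps, Python scripts to look and compute and a tool call to move; the robot and the scene stay as the last step left them, time stands still between calls to the robot, and variables do not carry over. Pictures are saved under pics/ and viewed, at most 10 in all, crops included, and the job is handed in when it is done.

Besides the shell and the picture viewer there is one more tool, called after "Call:" by a JSON object that holds its "api" and its "payload", one argument or row to a line. carry_out: Moves the arm, as the interface text tells. Its arguments: {"type":"object","properties":{"rows":{"type":"string"},"claw":{"type":"number"},"force":{"type":"number"}},"required":["rows"]}

```bash
mkdir -p pics; ls
cat > h.py <<'E'
from station import *
import numpy as np, cv2
def ray(c,px):
    f=c["img"].shape[0]/2/np.tan(np.radians(c["fov_y"])/2)
    d=np.array([(px[0]-c["cx"])/f,-(px[1]-c["cy"])/f,-1.0])
    M=np.linalg.inv(np.array(c["world_to_cam"])); return M[:3,3],M[:3,:3]@d
def at_z(c,px,z):
    o,d=ray(c,px); return o+d*(z-o[2])/d[2]
E
python3 - <<'E'
from h import *
for n in("scene","top"):
    c=read_camera(n); cv2.imwrite(f"pics/{n}0.png",c["img"]); print(n,{k:c[k] for k in c if k!="img"})
    for t in["chassis","chassis_deck","stand","stand_top","tray_in","tape","gluestick","bottle","wheel","scissors","carton"]:
        z={"chassis_deck":.034,"stand_top":.02,"tray_in":.004,"tape":.02,"gluestick":.034}.get(t,0)
        print(n,t,[(round(r["confidence"],2),np.round(r["centre"]),at_z(c,r["centre"],z).round(3)[:2]) for r in place_of(n,t)[:3]])
E
```

```text
pics
scene {'fov_y': 47.87919453694242, 'cx': 280.3796962571905, 'cy': 210.17404012330766, 'world_to_cam': array([[ 0.13323312,  0.99106728, -0.00588116, -0.06996012],
       [-0.81316483,  0.1127055 ,  0.57101702,  0.35797329],
       [ 0.56657912, -0.07129602,  0.82091716, -1.34587102],
       [ 0.        ,  0.        ,  0.        ,  1.        ]])}
scene chassis [(0.57, array([282., 230.]), array([0.496, 0.008])), (0.41, array([150., 230.]), array([ 0.454, -0.287])), (0.27, array([398., 190.]), array([0.421, 0.297]))]
scene chassis_deck [(0.71, array([282., 225.]), array([0.504, 0.007]))]
scene stand [(0.79, array([150., 235.]), array([ 0.468, -0.288])), (0.64, array([239., 249.]), array([ 0.532, -0.093])), (0.22, array([322., 207.]), array([0.446, 0.109]))]
scene stand_top [(0.62, array([151., 231.]), array([ 0.473, -0.279]))]
scene tray_in [(0.83, array([403., 189.]), array([0.425, 0.307]))]
scene tape [(0.74, array([150., 231.]), array([ 0.472, -0.282])), (0.61, array([163., 179.]), array([ 0.328, -0.255])), (0.55, array([401., 192.]), array([0.443, 0.294]))]
scene gluestick [(0
[... 1060 characters left out ...]
0.459, -0.276]))]
top stand_top [(0.78, array([413., 226.]), array([ 0.464, -0.278]))]
top tray_in [(0.67, array([150., 251.]), array([0.423, 0.316])), (0.32, array([282., 220.]), array([0.487, 0.013]))]
top tape [(0.82, array([405., 296.]), array([ 0.312, -0.251])), (0.8, array([410., 224.]), array([ 0.469, -0.271])), (0.6, array([412., 230.]), array([ 0.455, -0.274]))]
top gluestick [(0.7, array([279., 217.]), array([0.489, 0.02 ]))]
top bottle [(0.81, array([239., 237.]), array([0.451, 0.114]))]
top wheel [(0.74, array([325., 198.]), array([ 0.537, -0.085]))]
top scissors [(0.92, array([210., 142.]), array([0.676, 0.181]))]
top carton [(0.61, array([368., 131.]), array([ 0.692, -0.192]))]
```

View pics/top0.png

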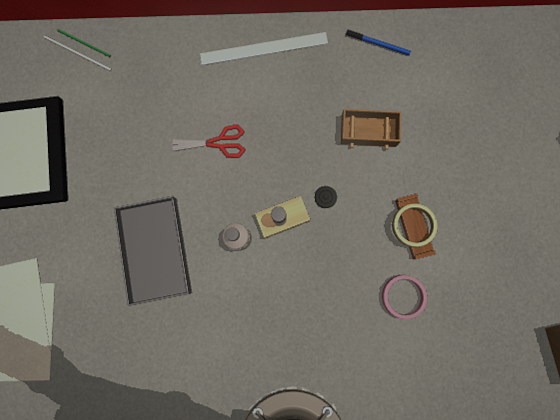

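View pics/scene0.png

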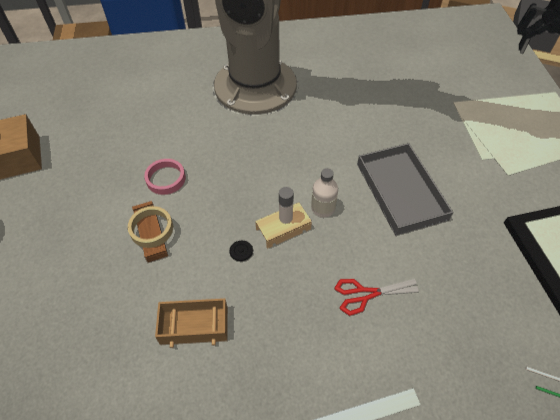

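```bash
cat > m.py <<'E'
from h import *
from scipy.spatial.transform import Rotation as R
o=get_obs(); q=o["tool_rot"]; M=R.from_quat([q[1],q[2],q[3],q[0]]).as_matrix()
print("t",o["t"],"tcp",np.round(o["eef_pos"],3),"tooly",np.round(M[:,1],2),"q7",round(o["q"][6],2))
Z={"chassis":.034,"stand":.02,"tray":.034,"tape":.032,"gluestick":.08,"bottle":.06,"wheel":.006,"carton":.04,"scissors":.005}
for n in("top","scene"):
    c=read_camera(n)
    for t in Z:
        for r in outline_of(n,t)[:2]:
            if r["confidence"]<.3: continue
            p=np.argwhere(r["pixels"])[:,::-1].astype(np.float32)
            hull=cv2.convexHull(p)[:,0]
            w=np.array([at_z(c,x,Z[t])[:2] for x in hull]).astype(np.float32)
            (cx,cy),(a,b),g=cv2.minAreaRect(w*1000)
            if a<b: g+=90
            print(n,t,round(r["confidence"],2),np.round(r["centre"]),"ctr",round(cx),round(cy),"size",round(a),round(b),"longdir",round(g%180,1))
E
python3 m.py
python3 - <<'E'
import cv2
a=cv2.imread('pics/top0.png')[180:330,350:470]; b=cv2.imread('pics/scene0.png')[150:270,120:320]
cv2.imwrite('pics/crop1.png',cv2.hconcat([cv2.resize(a,(384,480)),cv2.copyMakeBorder(cv2.resize(b,(400,240)),0,240,0,0,0)]))
E
```

```text
t 1.2 tcp [0.276 0.616 0.231] tooly [0.41 0.91 0.  ] q7 -0.08
top chassis 0.55 [287. 218.] ctr 492 12 size 60 112 longdir 110.0
top chassis 0.34 [279. 213.] ctr 493 22 size 38 29 longdir 25.4
top stand 0.66 [412. 231.] ctr 465 -282 size 140 51 longdir 13.5
top tray 0.93 [150. 250.] ctr 426 301 size 225 145 longdir 9.5
top tray 0.4 [279. 214.] ctr 495 20 size 31 40 longdir 178.7
top tape 0.77 [421. 292.] ctr 313 -245 size 94 89 longdir 86.2
top tape 0.61 [429. 223.] ctr 466 -278 size 94 99 longdir 118.2
top gluestick 0.47 [279. 211.] ctr 489 19 size 30 38 longdir 178.7
top bottle 0.96 [238. 235.] ctr 448 111 size 60 56 longdir 88.7
top wheel 0.64 [324. 196.] ctr 539 -86 size 48 46 longdir 88.6
top carton 0.65 [371. 125.] ctr 686 -192 size 135 88 longdir 85.1
top scissors 0.69 [224. 143.] ctr 677 181 size 165 77 longdir 88.5
scene chassis 0.81 [280. 227.] ctr 504 9 size 75 116 longdir 108.1
scene stand 0.75 [151. 234.] ctr 469 -284 size 155 47 longdir 13.1
scene stand 0.66 [145. 220.] ctr 458 -283 size 110 94 longdir 21.1
scene tray 0.67 [403. 188.] ctr 436 297 size 239 153 longdir 9.8
scene tape 0.85 [144. 223.] ctr 468 -280 size 96 108 longdir 179.8
scene tape 0.56 [172. 184.] ctr 330 -247 size 106 91 longdir 15.9
scene gluestick 0.79 [286. 206.] ctr 484 19 size 32 94 longdir 172.4
scene bottle 0.68 [325. 192.] ctr 448 110 size 56 136 longdir 166.0
scene wheel 0.59 [239. 250.] ctr 541 -90 size 50 50 longdir 82.1
scene carton 0.79 [191. 323.] ctr 704 -193 size 136 93 longdir 85.8
scene scissors 0.97 [367. 287.] ctr 684 178 size 169 77 longdir 82.2
```

View pics/crop1.png

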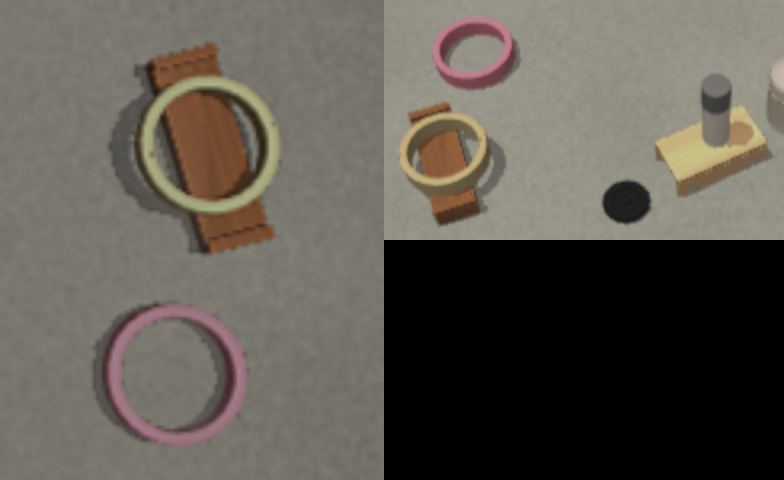

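The tan ring at top px (415,226), lying on the wooden stand, is the tape. The pink ring at (405,297) on the table is the look-alike, so I'll leave it. The glue stick stands on the chassis at (279,214). Glue stick first.

Call:
{"api": "carry_out", "payload": {
  "rows": "20 -55 0 -4.3;20 -55 0 -4.3;20 -55 0 -4.3;20 -55 0 -4.3;20 -55 0 -4.3;20 -55 0 -4.3;20 -55 0 -4.3;20 -55 0 -4.3;20 -55 0 -4.3;20 -55 0 -4.3",
  "claw": 70,
  "force": 30
}}

```text
t: 3.45
eef_pos: [0.4769, 0.0641, 0.2318]
tool_rot: [0.0, 0.554, 0.832, 0.001]
contact_force: [1.3, 0.3, -0.6]
gripper_width: 0.821
grasp_force: 0.0
```

Call:
{"api": "carry_out", "payload": {
  "rows": "12 -48 0 0;0 0 -20 0;0 0 0 0"
}}

```text
t: 3.82
eef_pos: [0.4875, 0.0174, 0.2105]
tool_rot: [-0.001, 0.554, 0.833, -0.001]
contact_force: [0.3, 0.0, 0.7]
gripper_width: 0.821
grasp_force: 0.0
```

Run:
```python
from h import *
c=read_camera("wrist"); cv2.imwrite("pics/w1.png",c["img"])
for t in("gluestick","chassis_deck"):
    print(t,[(r["confidence"],r["centre"],at_z(c,r["centre"],.034)) for r in place_of("wrist",t)[:2]])
print(get_obs()["eef_pos"],get_obs()["gripper_width"])
```

```text
gluestick [(0.89, [282.7, 186.7], array([0.48750123, 0.0161307 , 0.034     ]))]
chassis_deck [(0.65, [284.5, 191.1], array([0.49128987, 0.0122711 , 0.034     ]))]
[0.48858217 0.01863901 0.2118602 ] 0.8175567212292042
```

View pics/w1.png

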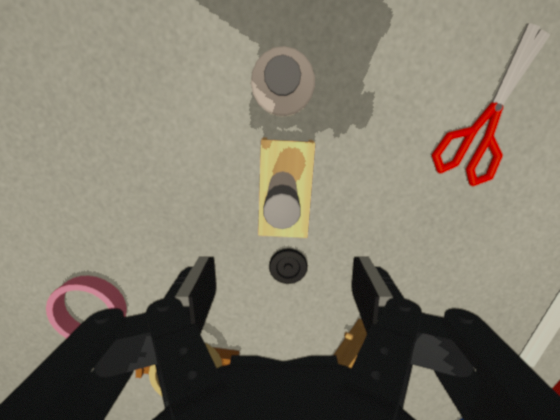

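The wrist view shows the glue stick at (282,195) on the yellow chassis, centred between the fingers. The bottle is above it at (282,80) and the wheel below at (288,265). Descending now.

Call:
{"api": "carry_out", "payload": {
  "rows": "0 -1 -40 0;0 0 -40 0;0 0 -40 0;0 0 -12 0;0 0 0 0"
}}

```text
t: 4.6
eef_pos: [0.4886, 0.0172, 0.0796]
tool_rot: [-0.0, 0.553, 0.833, -0.0]
contact_force: [0.5, -1.0, -0.1]
gripper_width: 0.824
grasp_force: 0.0
```

Call:
{"api": "carry_out", "payload": {
  "rows": "0 0 0 0;0 0 0 0;0 0 0 0;0 0 0 0",
  "claw": 22
}}

```text
t: 5.1
eef_pos: [0.4891, 0.017, 0.0802]
tool_rot: [0.001, 0.553, 0.833, 0.001]
contact_force: [-1.0, 0.4, 6.8]
gripper_width: 0.356
grasp_force: 29.9
```

Call:
{"api": "carry_out", "payload": {
  "rows": "0 0 45 0;0 0 50 0;0 0 45 0;1 50 0 0;1 50 0 0;1 50 0 0;1 50 0 0;2 50 0 0;2 47 0 0;0 0 0 0"
}}

```text
t: 6.35
eef_pos: [0.4949, 0.3186, 0.2188]
tool_rot: [-0.001, 0.55, 0.835, 0.0]
contact_force: [-0.2, -0.5, -0.5]
gripper_width: 0.352
grasp_force: 29.9
```

Run:
```python
from h import *
for n in("wrist","top"):
    c=read_camera(n)
    print([(round(r["confidence"],2),r["centre"],at_z(c,r["centre"],.004).round(3)) for r in place_of(n,"tray_in")[:2]])
    for r in outline_of(n,"tray")[:1]:
        w=np.array([at_z(c,x,.034)[:2]*1000 for x in cv2.convexHull(np.argwhere(r["pixels"])[:,::-1].astype(np.float32))[:,0]],np.float32); print(n,cv2.minAreaRect(w))
print(get_obs()["eef_pos"],get_obs()["grasp_force"])
cv2.imwrite("pics/t1.png",c["img"])
```

```text
[(0.86, [226.3, 167.1], array([0.426, 0.304, 0.004]))]
wrist ((424.509033203125, 305.74267578125), (220.95204162597656, 137.1479949951172), 10.461291313171387)
[(0.83, [153.8, 247.9], array([0.43 , 0.307, 0.004])), (0.4, [367.5, 131.0], array([ 0.691, -0.19 ,  0.004]))]
[0.49668447 0.31219643 0.21943769] 29.906722381711006
```

Call:
{"api": "carry_out", "payload": {
  "rows": "0 0 -50 0;0 0 -50 0;0 0 -45 0;0 0 -19 0;0 0 0 0;0 0 0 0"
}}

```text
t: 7.4
eef_pos: [0.4977, 0.3144, 0.0571]
tool_rot: [0.001, 0.553, 0.833, 0.001]
contact_force: [-0.5, -0.2, -0.9]
gripper_width: 0.352
grasp_force: 29.9
```

Call:
{"api": "carry_out", "payload": {
  "rows": "0 0 0 0;0 0 0 0;0 0 0 0;0 0 20 0;0 0 50 0;0 0 50 0;0 -40 20 0;0 -40 0 0",
  "claw": 60
}}

```text
t: 8.4
eef_pos: [0.4975, 0.2338, 0.1976]
tool_rot: [0.001, 0.553, 0.833, 0.002]
contact_force: [0.1, 0.4, 0.6]
gripper_width: 0.702
grasp_force: 0.0
```

Call:
{"api": "carry_out", "payload": {
  "rows": "-2 -50 0 -9.9;-2 -50 0 -9.9;-2 -50 0 -9.9;-2 -50 0 -9.9;-2 -50 0 -9.9;-2 -50 0 -9.9;-2 -50 0 -9.9;-2 -50 0 -9.9;-2 -50 0 -9.9;-2 -40 0 -9.9",
  "claw": 34
}}

```text
t: 9.65
eef_pos: [0.476, -0.2582, 0.1957]
tool_rot: [0.0, 0.993, 0.117, 0.0]
contact_force: [1.1, 0.6, -1.3]
gripper_width: 0.403
grasp_force: 0.0
```

Call:
{"api": "carry_out", "payload": {
  "rows": "0 0 0 0;0 0 0 0"
}}

```text
t: 9.9
eef_pos: [0.4764, -0.2553, 0.1951]
tool_rot: [-0.0, 0.993, 0.121, -0.0]
contact_force: [-0.1, 1.1, -0.9]
gripper_width: 0.399
grasp_force: 0.0
```

Run:
```python
from h import *
o=get_obs();print(o["eef_pos"],o["tool_rot"],o["gripper_width"])
c=read_camera("wrist"); im=c["img"].copy()
for t,z in(("tape",.02),("stand_top",.02),("stand",0)):
    print(t,[(round(r["confidence"],2),r["centre"],at_z(c,r["centre"],z).round(4)) for r in place_of("wrist",t)[:2]])
for r in outline_of("wrist","tape")[:1]:
    h=cv2.convexHull(np.argwhere(r["pixels"])[:,::-1].astype(np.float32))[:,0]
    w=np.array([at_z(c,x,.044)[:2]*1000 for x in h],np.float32); print(cv2.fitEllipse(w),r["centre"])
c2=read_camera("top")
for t in("tape","gluestick"):
  for r in outline_of("top",t)[:2]:
    w=np.array([at_z(c2,x,.044)[:2]*1000 for x in cv2.convexHull(np.argwhere(r["pixels"])[:,::-1].astype(np.float32))[:,0]],np.float32); print(t,cv2.minEnclosingCircle(w))
cv2.imwrite("pics/w2.png",cv2.hconcat([im,c2["img"]])[:,:800+0] if 0 else im)
```

```text
[ 0.47639977 -0.25527897  0.19512606] [-4.25194507e-04  9.92611711e-01  1.21333417e-01 -1.06758368e-04] 0.39859405148225185
tape [(0.71, [48.0, 108.4], array([ 0.4982, -0.0031,  0.02  ]))]
stand_top [(0.62, [306.7, 200.7], array([ 0.4672, -0.2845,  0.02  ]))]
stand [(0.7, [304.8, 194.2], array([ 0.469 , -0.2832,  0.    ]))]
((467.5098571777344, -276.4925231933594), (93.6218032836914, 97.49507904052734), 121.62996673583984) [299.1, 234.5]
tape ((465.4333801269531, -272.17724609375), 47.913753509521484)
tape ((332.03240966796875, -214.9394073486328), 29.392990112304688)
gluestick ((498.349609375, 320.805908203125), 30.96636962890625)
gluestick ((469.418212890625, -273.4978332519531), 66.153564453125)
```

View pics/w2.png

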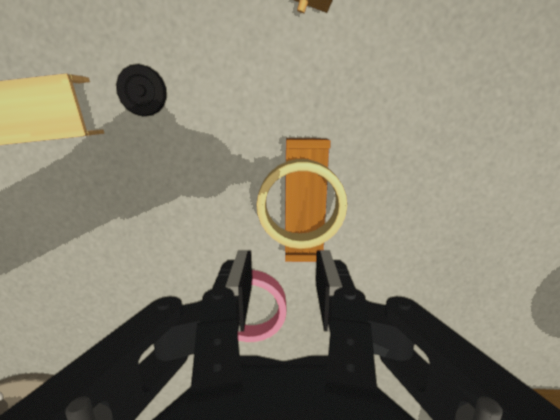

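The tan ring at (302,205) lies on the stand at (307,200), which is square with the tool. I'll pinch its right wall at about (342,205).

Call:
{"api": "carry_out", "payload": {
  "rows": "0 -32 -10 0;1 -31 -30 0;0 0 -45 0;0 0 -45 0;0 0 -30 0;0 0 -12 0;0 0 0 0;0 0 0 0"
}}

```text
t: 11.3
eef_pos: [0.4782, -0.3197, 0.0246]
tool_rot: [0.001, 0.993, 0.12, 0.001]
contact_force: [0.4, 0.2, -0.2]
gripper_width: 0.398
grasp_force: 0.0
```

Call:
{"api": "carry_out", "payload": {
  "rows": "0 0 0 0;0 0 0 0;0 0 0 0;0 0 0 0",
  "claw": 0,
  "force": 50
}}

```text
t: 11.8
eef_pos: [0.4779, -0.3195, 0.0242]
tool_rot: [0.0, 0.993, 0.12, 0.001]
contact_force: [-1.0, 0.4, 6.5]
gripper_width: 0.104
grasp_force: 53.0
```

Call:
{"api": "carry_out", "payload": {
  "rows": "0 0 10 0;0 0 30 0;0 0 40 0;0 0 0 0"
}}

```text
t: 12.3
eef_pos: [0.4788, -0.3204, 0.1063]
tool_rot: [0.001, 0.993, 0.12, 0.002]
contact_force: [0.1, -0.1, -1.3]
gripper_width: 0.106
grasp_force: 52.8
```

Call:
{"api": "carry_out", "payload": {
  "rows": "4 30 40 0;4 54 40 8;0 54 0 8;0 54 0 8;0 54 0 8;0 54 0 8;-4 54 0 8;-5 54 0 8;-10 54 0 8;-10 54 0 8"
}}

```text
t: 13.55
eef_pos: [0.4549, 0.1945, 0.18]
tool_rot: [-0.0, 0.731, 0.683, -0.0]
contact_force: [1.1, -1.0, -1.9]
gripper_width: 0.101
grasp_force: 53.1
```

Call:
{"api": "carry_out", "payload": {
  "rows": "-20 54 0 8;-20 54 0 6.5;0 0 0 0;0 0 0 0"
}}

```text
t: 14.05
eef_pos: [0.4158, 0.3001, 0.1798]
tool_rot: [0.0, 0.641, 0.768, -0.001]
contact_force: [-0.1, -1.1, -0.9]
gripper_width: 0.106
grasp_force: 53.1
```

Run:
```python
from h import *
o=get_obs();print(o["eef_pos"],o["tool_rot"],o["gripper_width"])
a=read_camera("wrist"); b=read_camera("top")
cv2.imwrite("pics/w3.png",cv2.hconcat([cv2.resize(a["img"],(400,300)),b["img"][150:350,60:327].repeat(1,0) if 0 else cv2.resize(b["img"][170:320,80:280],(400,300))]))
```

```text
[0.41576411 0.30010931 0.17981792] [ 1.51346074e-04  6.40759333e-01  7.67741389e-01 -7.83653725e-04] 0.10595397799332645
```

View pics/w3.png

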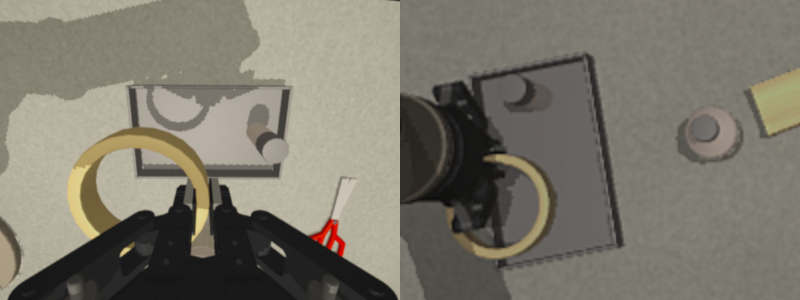

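Call:
{"api": "carry_out", "payload": {
  "rows": "4 2 -45 0;0 0 -45 0;0 0 -45 0;0 0 -28 0;0 0 -6 0;0 0 0 0;0 0 0 0"
}}

```text
t: 15.02
eef_pos: [0.421, 0.3034, 0.0127]
tool_rot: [0.0, 0.641, 0.768, 0.001]
contact_force: [-0.2, 0.5, -0.6]
gripper_width: 0.105
grasp_force: 53.1
```

Call:
{"api": "carry_out", "payload": {
  "rows": "0 0 0 0;0 0 0 0;0 0 0 0;0 0 15 0;0 0 45 0;0 0 50 0;0 0 40 0;0 0 0 0",
  "claw": 34
}}

```text
t: 16.02
eef_pos: [0.4219, 0.3044, 0.1654]
tool_rot: [0.0, 0.641, 0.768, 0.004]
contact_force: [-0.5, -0.7, -0.2]
gripper_width: 0.401
grasp_force: 0.0
```

```bash
python3 - <<'E'
from h import *
o=get_obs();print(o["eef_pos"])
c=read_camera("top")
for t in("tape","gluestick","chassis"):
  print(t,[(round(r["confidence"],2),np.round(r["centre"])) for r in outline_of("top",t)[:3]])
c=read_camera("wrist")
for t in("tape","gluestick","tray_in"):
  print(t,[(round(r["confidence"],2),at_z(c,r["centre"],.004).round(3)) for r in place_of("wrist",t)[:3]])
E
sed -i 's/"top","scene"/"top",/' m.py; python3 m.py | grep -E "chassis|wheel|bottle"
```

```text
[0.4219233  0.30435717 0.16536611]
tape [(0.96, array([416., 309.])), (0.78, array([140., 265.]))]
gluestick [(0.65, array([371., 123.])), (0.62, array([143., 214.])), (0.24, array([283., 215.]))]
chassis [(0.77, array([282., 218.])), (0.43, array([240., 235.]))]
tape []
gluestick [(0.69, array([0.496, 0.315, 0.004]))]
tray_in [(0.64, array([0.425, 0.304, 0.004]))]
top chassis 0.69 [281. 218.] ctr 491 12 size 62 111 longdir 109.6
top bottle 0.92 [239. 238.] ctr 448 111 size 60 56 longdir 88.7
top wheel 0.81 [324. 196.] ctr 538 -86 size 48 49 longdir 178.6
```

Tape at (140,265) and glue stick at (143,214) are in the tray. Next the chassis: gripping its wheel-side end, with the look before descending.

Call:
{"api": "carry_out", "payload": {
  "rows": "12 -48 10 2;12 -48 0 2;12 -47 0 2;12 -47 0 2;12 -47 0 1.7;12 -47 0 0;11 -46 0 0;0 0 -25 0;0 0 0 0;0 0 0 0",
  "claw": 85
}}

```text
t: 18.18
eef_pos: [0.5032, -0.0264, 0.1469]
tool_rot: [-0.0, 0.573, 0.82, 0.0]
contact_force: [0.3, 0.1, 0.0]
gripper_width: 0.99
grasp_force: 0.0
```

Run:
```python
from h import *
o=get_obs();print(o["eef_pos"],o["tool_rot"],o["gripper_width"])
c=read_camera("wrist"); im=c["img"]
print([(round(r["confidence"],2),at_z(c,r["centre"],.034).round(4)) for r in place_of("wrist","chassis_deck")[:2]])
for r in outline_of("wrist","chassis")[:1]:
    p=np.argwhere(r["pixels"])[:,::-1].astype(np.float32)
    print(r["confidence"],cv2.boxPoints(cv2.minAreaRect(p)).round())
    w=np.array([at_z(c,x,.034)[:2]*1000 for x in cv2.convexHull(p)[:,0]],np.float32); print(cv2.minAreaRect(w))
cv2.imwrite("pics/w4.png",im)
```

```text
[ 0.50321385 -0.02641384  0.14688934] [-1.11313039e-05  5.72901210e-01  8.19624421e-01  1.10712430e-04] 0.9902540379180218
[(0.83, array([0.4915, 0.0123, 0.034 ]))]
0.57 [[250.  89.]
 [321.  89.]
 [321. 217.]
 [250. 217.]]
((491.6109619140625, 12.628559112548828), (59.31878662109375, 109.1513900756836), 20.120044708251953)
```

View pics/w4.png

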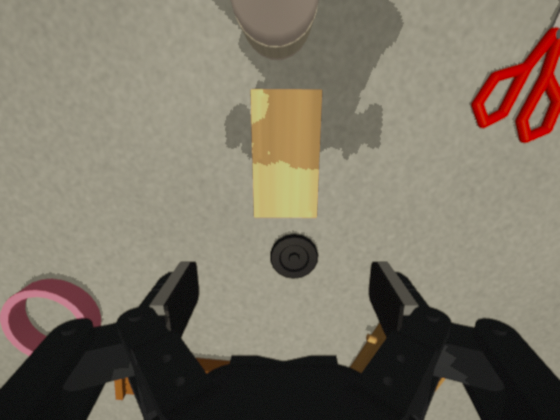

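The chassis is at (286,153), square with the tool, and the wheel is clear at (294,256). Descending to its near end and gripping lightly.

Call:
{"api": "carry_out", "payload": {
  "rows": "3 0 -40 0;0 0 -40 0;0 0 -40 0;0 0 -16 0;0 0 -7 0;0 0 0 0;0 0 0 0"
}}

```text
t: 19.2
eef_pos: [0.507, -0.0269, 0.0046]
tool_rot: [0.001, 0.573, 0.819, 0.001]
contact_force: [-0.3, -0.3, 0.2]
gripper_width: 0.996
grasp_force: 0.0
```

Call:
{"api": "carry_out", "payload": {
  "rows": "0 0 0 0;0 0 0 0;0 0 0 0;0 0 0 0",
  "claw": 50,
  "force": 20
}}

```text
t: 19.7
eef_pos: [0.5065, -0.0269, 0.0041]
tool_rot: [0.0, 0.573, 0.819, 0.0]
contact_force: [-0.1, 0.8, 6.3]
gripper_width: 0.68
grasp_force: 20.5
```

Call:
{"api": "carry_out", "payload": {
  "rows": "0 0 10 0;0 0 15 0;0 0 20 0;0 0 0 0"
}}

```text
t: 20.2
eef_pos: [0.5074, -0.027, 0.0502]
tool_rot: [0.001, 0.573, 0.819, 0.001]
contact_force: [0.9, 1.1, -1.0]
gripper_width: 0.676
grasp_force: 22.3
```

Run:
```python
from h import *
o=get_obs();print(o["eef_pos"],o["grasp_force"])
a=read_camera("wrist")["img"]; b=read_camera("scene")["img"]
cv2.imwrite("pics/w5.png",cv2.hconcat([cv2.resize(a,(400,300)),cv2.resize(b[130:280,200:400],(400,300))]))
```

```text
[ 0.50736575 -0.0269621   0.05021097] 22.332054880826036
```

View pics/w5.png

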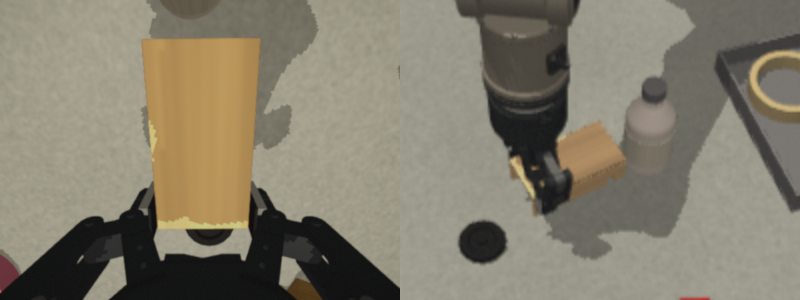

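The grip is firm at 20 N. Before choosing how to swivel the chassis, I'll measure its tilt, then probe whether a commanded opening near 58 mm gives a softer grip.

```bash
cat > tilt.py <<'E'
from h import *
o=get_obs();print("t",o["t"],o["eef_pos"].round(4) if hasattr(o["eef_pos"],"round") else o["eef_pos"],"gf",o["grasp_force"],"w",o["gripper_width"]*85.4)
c=read_camera("wrist"); im=c["img"]
f=210/np.tan(np.radians(c["fov_y"])/2); M=np.linalg.inv(c["world_to_cam"])
for r in outline_of("wrist","chassis")[:1]:
    m=r["pixels"]; rows=np.where(m.any(1))[0]
    for y in np.linspace(rows[0]+6,rows[-1]-6,5).astype(int):
        x=np.where(m[y])[0]; d=f*58/(np.ptp(x)+1)
        P=M[:3,:3]@np.array([((x[0]+x[-1])/2-c["cx"])/f*d,-(y-c["cy"])/f*d,-d])/1000+M[:3,3]
        print("row",y,"w",np.ptp(x)+1,"P",P.round(3))
E
python3 tilt.py
```

```text
t 20.3 [ 0.5062 -0.0268  0.0487] gf 22.328929561626865 w 57.41920031752424
row 6 w 78 P [ 0.443  0.113 -0.064]
row 9 w 73 P [ 0.442  0.115 -0.081]
row 13 w 64 P [ 0.438  0.122 -0.118]
row 16 w 59 P [ 0.435  0.126 -0.144]
row 20 w 49 P [ 0.428  0.137 -0.21 ]
```

Call:
{"api": "carry_out", "payload": {
  "rows": "0 0 -15 0;0 0 -15 0;0 0 0 0"
}}

```text
t: 20.78
eef_pos: [0.5045, -0.0272, 0.0165]
tool_rot: [-0.001, 0.573, 0.819, -0.001]
contact_force: [-1.2, 0.5, -0.9]
gripper_width: 0.674
grasp_force: 22.3
```

Call:
{"api": "carry_out", "payload": {
  "rows": "0 0 0 0;0 0 0 0",
  "claw": 57.5
}}

```text
t: 21.02
eef_pos: [0.5064, -0.0271, 0.0187]
tool_rot: [0.0, 0.573, 0.819, 0.0]
contact_force: [-0.5, -0.0, -1.1]
gripper_width: 0.674
grasp_force: 22.3
```

```bash
python3 tilt.py
```

```text
t 21.025 [ 0.5064 -0.0271  0.0187] gf 22.30108968054992 w 57.552410183591036
row 58 w 167 P [0.474 0.063 0.048]
row 122 w 158 P [0.481 0.043 0.048]
row 186 w 148 P [0.49  0.02  0.048]
row 250 w 137 P [ 0.499 -0.006  0.047]
row 314 w 127 P [ 0.511 -0.036  0.047]
```

Call:
{"api": "carry_out", "payload": {
  "rows": "0 0 0 0;0 0 0 0",
  "claw": 57.8
}}

```text
t: 21.38
eef_pos: [0.5062, -0.0269, 0.0186]
tool_rot: [0.0, 0.573, 0.819, 0.0]
contact_force: [0.3, -0.6, -1.2]
gripper_width: 0.679
grasp_force: 13.4
```

Call:
{"api": "carry_out", "payload": {
  "rows": "0 0 0 0;0 0 0 0",
  "claw": 58.1
}}

```text
t: 21.62
eef_pos: [0.5061, -0.027, 0.0185]
tool_rot: [0.0, 0.573, 0.819, 0.0]
contact_force: [0.3, 0.2, -1.0]
gripper_width: 0.681
grasp_force: 1.9
```

```bash
python3 tilt.py
```

```text
t 21.625 [ 0.5061 -0.027   0.0185] gf 1.8893429660238326 w 58.148818004826225
row 63 w 147 P [0.473 0.063 0.032]
row 125 w 142 P [0.481 0.041 0.036]
row 187 w 138 P [0.49  0.018 0.04 ]
row 249 w 133 P [ 0.5   -0.007  0.044]
row 311 w 129 P [ 0.509 -0.034  0.049]
```

The grip scales with the opening: at 58.1 mm it is about 2 N, and the chassis has already swivelled. Raising gently so it hangs.

Call:
{"api": "carry_out", "payload": {
  "rows": "0 0 5 0;0 0 8 0;0 0 10 0;0 0 12 0;0 0 12 0;0 0 12 0;0 0 12 0;0 0 12 0;0 0 12 0;0 0 0 0",
  "claw": 58.06
}}

```text
t: 22.98
eef_pos: [0.5068, -0.0269, 0.1144]
tool_rot: [0.001, 0.573, 0.819, 0.001]
contact_force: [-0.2, 0.4, -0.2]
gripper_width: 0.679
grasp_force: 0.0
```

```bash
python3 tilt.py
python3 - <<'E'
from h import *
b=read_camera("scene")["img"]
a=read_camera("wrist")["img"]
cv2.imwrite("pics/w6.png",cv2.hconcat([cv2.resize(a,(400,300)),cv2.resize(b[130:280,200:400],(400,300))]))
E
```

```text
t 22.975 [ 0.5068 -0.0269  0.1144] gf 0.0 w 58.005689096825385
row 96 w 82 P [0.476 0.056 0.033]
row 129 w 80 P [0.484 0.035 0.035]
row 162 w 77 P [0.492 0.012 0.034]
row 195 w 74 P [ 0.501 -0.012  0.033]
row 228 w 71 P [ 0.511 -0.039  0.032]
```

View pics/w6.png

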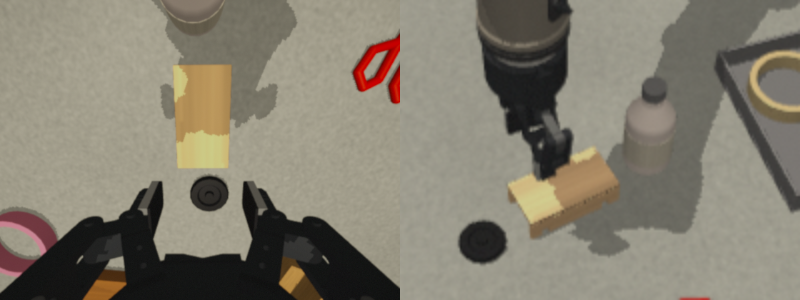

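It slid out and lies as before, undisturbed, with the deck at (286,160) in the wrist view. Regripping firmly, lifting first, then softening in steps until it swivels.

Call:
{"api": "carry_out", "payload": {
  "rows": "0 0 -40 0;0 0 -40 0;0 0 -24 0;0 0 -6 0;0 0 0 0",
  "claw": 75
}}

```text
t: 23.8
eef_pos: [0.506, -0.0272, 0.0034]
tool_rot: [-0.0, 0.573, 0.819, -0.0]
contact_force: [-0.3, 0.2, 1.3]
gripper_width: 0.878
grasp_force: 0.0
```

Call:
{"api": "carry_out", "payload": {
  "rows": "0 0 0 0;0 0 0 0;0 0 0 0;0 0 20 0;0 0 40 0;0 0 40 0;0 0 10 0;0 0 0 0",
  "claw": 50
}}

```text
t: 24.8
eef_pos: [0.5062, -0.0267, 0.1137]
tool_rot: [0.0, 0.573, 0.819, 0.001]
contact_force: [-0.4, -0.3, -2.2]
gripper_width: 0.674
grasp_force: 22.1
```

Call:
{"api": "carry_out", "payload": {
  "rows": "0 0 0 0;0 0 0 0",
  "claw": 57.9
}}

```text
t: 25.05
eef_pos: [0.5052, -0.027, 0.1123]
tool_rot: [-0.001, 0.573, 0.819, -0.001]
contact_force: [-0.7, -0.5, -1.3]
gripper_width: 0.682
grasp_force: 10.5
```

Call:
{"api": "carry_out", "payload": {
  "rows": "0 0 0 0;0 0 0 0",
  "claw": 57.97
}}

```text
t: 25.3
eef_pos: [0.5059, -0.0271, 0.1131]
tool_rot: [-0.0, 0.573, 0.819, -0.0]
contact_force: [-0.6, 0.4, -1.2]
gripper_width: 0.675
grasp_force: 7.8
```

```bash
python3 tilt.py
```

```text
t 25.3 [ 0.5059 -0.0271  0.1131] gf 7.810824726184364 w 57.61895328158003
row 72 w 164 P [0.474 0.059 0.141]
row 134 w 155 P [0.482 0.039 0.142]
row 196 w 145 P [0.49  0.016 0.142]
row 258 w 136 P [ 0.5   -0.01   0.142]
row 321 w 126 P [ 0.511 -0.04   0.142]
```

Call:
{"api": "carry_out", "payload": {
  "rows": "0 0 0 0;0 0 0 0",
  "claw": 58.02
}}

```text
t: 25.65
eef_pos: [0.5061, -0.027, 0.1135]
tool_rot: [0.0, 0.573, 0.819, 0.0]
contact_force: [0.1, -0.4, -1.2]
gripper_width: 0.679
grasp_force: 6.0
```

```bash
python3 tilt.py
```

```text
t 25.65 [ 0.5061 -0.027   0.1135] gf 6.014026988923433 w 57.944971065567636
row 72 w 163 P [0.475 0.059 0.141]
row 134 w 153 P [0.482 0.039 0.141]
row 196 w 145 P [0.491 0.016 0.142]
row 258 w 135 P [ 0.5   -0.01   0.142]
row 321 w 126 P [ 0.512 -0.04   0.142]
```

Call:
{"api": "carry_out", "payload": {
  "rows": "0 0 0 0;0 0 0 0",
  "claw": 58.06
}}

```text
t: 26.0
eef_pos: [0.506, -0.027, 0.1134]
tool_rot: [-0.0, 0.573, 0.819, 0.0]
contact_force: [0.3, -0.3, -1.1]
gripper_width: 0.676
grasp_force: 4.5
```

```bash
python3 tilt.py
```

```text
t 26.0 [ 0.506  -0.027   0.1134] gf 4.5279727433359085 w 57.76412608054131
```

Call:
{"api": "carry_out", "payload": {
  "rows": "0 0 0 0;0 0 0 0",
  "claw": 50
}}

```text
t: 26.35
eef_pos: [0.5061, -0.027, 0.1135]
tool_rot: [0.0, 0.573, 0.819, 0.0]
contact_force: [-0.5, -0.2, -0.2]
gripper_width: 0.676
grasp_force: 23.4
```

```bash
python3 tilt.py
python3 - <<'E'
from h import *
b=read_camera("scene")["img"]
a=read_camera("wrist")["img"]
cv2.imwrite("pics/w7.png",cv2.hconcat([cv2.resize(a,(400,300)),cv2.resize(b[130:280,200:400],(400,300))]))
E
```

```text
t 26.35 [ 0.5061 -0.027   0.1135] gf 23.382895994000137 w 57.74935840156628
row 72 w 164 P [0.475 0.059 0.142]
row 134 w 154 P [0.482 0.039 0.141]
row 196 w 146 P [0.49  0.016 0.143]
row 258 w 135 P [ 0.5   -0.01   0.142]
row 321 w 126 P [ 0.512 -0.04   0.142]
```

View pics/w7.png

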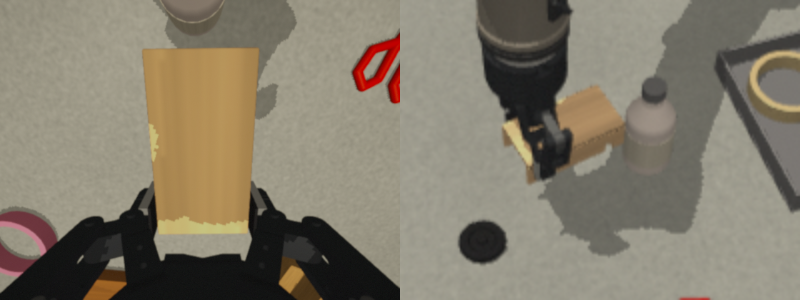

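The chassis is still level (the network just missed it), so about 4.5 N holds. Going lower and softer.

Call:
{"api": "carry_out", "payload": {
  "rows": "0 0 -15 0;0 0 -8 0;0 0 0 0"
}}

```text
t: 26.92
eef_pos: [0.5052, -0.0271, 0.0893]
tool_rot: [-0.001, 0.573, 0.819, -0.001]
contact_force: [0.6, 0.1, -1.0]
gripper_width: 0.671
grasp_force: 23.4
```

Call:
{"api": "carry_out", "payload": {
  "rows": "0 0 0 0;0 0 0 0",
  "claw": 58.09
}}

```text
t: 27.18
eef_pos: [0.5063, -0.027, 0.0907]
tool_rot: [0.0, 0.573, 0.819, 0.0]
contact_force: [0.3, 0.6, -0.8]
gripper_width: 0.68
grasp_force: 1.7
```

```bash
python3 tilt.py
```

```text
t 27.175 [ 0.5063 -0.027   0.0907] gf 1.7288224794901907 w 58.05699856902622
row 127 w 97 P [0.483 0.038 0.05 ]
row 174 w 106 P [0.492 0.016 0.073]
row 221 w 115 P [ 0.498 -0.003  0.093]
row 268 w 124 P [ 0.504 -0.019  0.11 ]
row 316 w 129 P [ 0.51  -0.036  0.121]
```

Call:
{"api": "carry_out", "payload": {
  "rows": "0 0 0 0;0 0 0 0",
  "claw": 58.11
}}

```text
t: 27.52
eef_pos: [0.5063, -0.0269, 0.0907]
tool_rot: [0.0, 0.573, 0.819, 0.0]
contact_force: [0.4, 0.1, -0.0]
gripper_width: 0.677
grasp_force: 0.5
```

```bash
python3 tilt.py
```

```text
t 27.525 [ 0.5063 -0.0269  0.0907] gf 0.5424436774046626 w 57.82917874856149
row 233 w 75 P [ 0.511 -0.037  0.021]
row 256 w 108 P [ 0.506 -0.023  0.09 ]
row 280 w 123 P [ 0.506 -0.025  0.111]
row 304 w 120 P [ 0.511 -0.037  0.111]
row 328 w 119 P [ 0.515 -0.048  0.114]
```

It has swung to hanging on end (deck face at one side, end rim on top). Locking the grip and lifting to check.

Call:
{"api": "carry_out", "payload": {
  "rows": "0 0 0 0;0 0 0 0;0 0 0 0;0 0 25 0;0 0 40 0;0 0 40 0;0 0 0 0",
  "claw": 50,
  "force": 40
}}

```text
t: 28.5
eef_pos: [0.5079, -0.0271, 0.1979]
tool_rot: [0.002, 0.573, 0.819, 0.002]
contact_force: [-0.6, -0.3, -2.1]
gripper_width: 0.668
grasp_force: 43.7
```

```bash
python3 tilt.py
python3 - <<'E'
from h import *
b=read_camera("scene")["img"]; a=read_camera("wrist")["img"]
cv2.imwrite("pics/w8.png",cv2.hconcat([cv2.resize(a,(400,300)),cv2.resize(b[100:250,180:380],(400,300))]))
for n in("top","scene","wrist"):
    c=read_camera(n)
    for r in outline_of(n,"chassis")[:2]:
        p=np.argwhere(r["pixels"])[:,::-1]; print(n,round(r["confidence"],2),p.min(0),p.max(0),cv2.minAreaRect(p.astype(np.float32)))
E
```

```text
t 28.5 [ 0.5079 -0.0271  0.1979] gf 43.65979760885239 w 57.0067731096567
row 234 w 77 P [ 0.513 -0.036  0.134]
row 257 w 108 P [ 0.508 -0.023  0.197]
row 280 w 118 P [ 0.509 -0.028  0.213]
row 303 w 117 P [ 0.513 -0.039  0.215]
row 327 w 119 P [ 0.516 -0.047  0.221]
scene 0.86 [238 167] [270 227] ((254.9457550048828, 197.18185424804688), (31.008739471435547, 60.053466796875), 10.885526657104492)
wrist 0.84 [224 228] [343 333] ((283.5, 280.5), (105.0, 119.0), 90.0)
wrist 0.73 [165 330] [243 363] ((204.0, 346.5), (33.0, 78.0), 90.0)
```

View pics/w8.png

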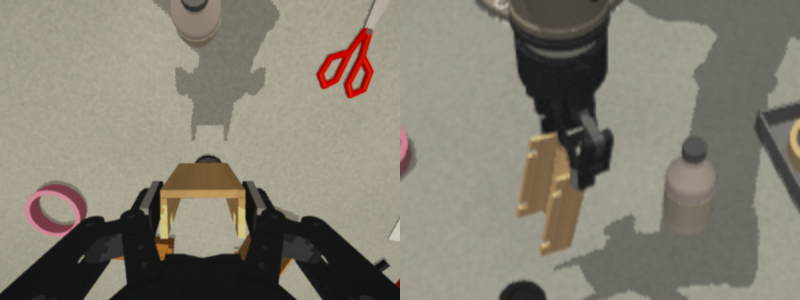

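The chassis hangs vertically from the fingers in the left half, with its deck towards the bottle. I've now used up the picture views, so from here I go by numbers only. Moving it to the clear area between scissors and carton to lay it over.

Call:
{"api": "carry_out", "payload": {
  "rows": "9 0 0 -10.7;9 0 0 -10.7;9 0 0 -10.7;9 0 0 -10.7;9 0 0 -10.7;9 0 0 -10.7;9 -1 0 -10.7;9 -1 0 -10.7;5 -1 0 -10.4;0 0 0 0"
}}

```text
t: 30.25
eef_pos: [0.5832, -0.0299, 0.195]
tool_rot: [0.001, 0.992, 0.123, -0.0]
contact_force: [-0.0, -0.2, -1.1]
gripper_width: 0.665
grasp_force: 43.6
```

Call:
{"api": "carry_out", "payload": {
  "rows": "0 0 -40 0;0 0 -40 0;0 0 -15 0;0 0 -6 0;0 0 -3 0;0 0 0 0"
}}

```text
t: 31.0
eef_pos: [0.5848, -0.0297, 0.0936]
tool_rot: [-0.0, 0.992, 0.123, 0.002]
contact_force: [-1.1, 1.0, 5.9]
gripper_width: 0.665
grasp_force: 44.4
```

```bash
cat > lean.py <<'E'
from h import *
c=read_camera("scene")
for r in outline_of("scene","chassis")[:2]:
    p=np.argwhere(r["pixels"])[:,::-1]; print("scene",round(r["confidence"],2),p.min(0),p.max(0))
    lo=p[p[:,1].argmax()]; print("lowest px",lo,at_z(c,lo,0).round(3))
print(get_obs()["contact_force"])
E
python3 tilt.py; python3 lean.py
```

```text
t 31.0 [ 0.5848 -0.0297  0.0936] gf 44.408240765333176 w 56.78540928098505
row 238 w 78 P [ 0.575 -0.033  0.033]
row 260 w 110 P [ 0.589 -0.029  0.096]
row 282 w 118 P [ 0.584 -0.03   0.109]
row 304 w 117 P [ 0.573 -0.033  0.111]
row 326 w 120 P [ 0.566 -0.035  0.117]
scene 0.72 [250 228] [282 264]
lowest px [255 264] [ 0.574 -0.062  0.   ]
[-0.5149935   1.76980678  6.1820665 ]
```

Call:
{"api": "carry_out", "payload": {
  "rows": "0 0 2 0;10 2 0 0;11 3 -2 0;12 3 -4 0;12 3 -5 0;11 3 -7 0;10 2 -8 0",
  "claw": 58.05,
  "force": 20
}}

```text
t: 32.08
eef_pos: [0.6497, -0.0138, 0.0666]
tool_rot: [0.0, 0.992, 0.122, -0.0]
contact_force: [-0.2, 0.0, -0.2]
gripper_width: 0.678
grasp_force: 0.0
```

```bash
python3 tilt.py; python3 lean.py
```

```text
t 32.075 [ 0.6497 -0.0138  0.0666] gf 0.0 w 57.935016497755065
row 190 w 88 P [ 0.679 -0.007  0.02 ]
row 226 w 89 P [ 0.658 -0.012  0.029]
row 262 w 85 P [ 0.632 -0.019  0.028]
row 298 w 85 P [ 0.609 -0.025  0.036]
row 334 w 81 P [ 0.579 -0.032  0.035]
scene 0.68 [258 265] [299 311]
lowest px [273 311] [ 0.685 -0.037 -0.   ]
scene 0.36 [311 169] [338 218]
lowest px [319 218] [0.476 0.096 0.   ]
[-0.36059489  0.01167665  0.11582611]
```

Call:
{"api": "carry_out", "payload": {
  "rows": "-5 -2 30 0;-5 -2 30 0;0 0 0 0;0 0 0 0",
  "claw": 80
}}

```text
t: 32.78
eef_pos: [0.6386, -0.0178, 0.1272]
tool_rot: [-0.0, 0.993, 0.122, -0.0]
contact_force: [0.2, 0.2, -0.2]
gripper_width: 0.936
grasp_force: 0.0
```

```bash
cat > rect.py <<'E'
from h import *
import sys
def rect(n,t,z):
    c=read_camera(n)
    for r in outline_of(n,t)[:1]:
        p=np.argwhere(r["pixels"])[:,::-1].astype(np.float32)
        w=np.array([at_z(c,x,z)[:2]*1000 for x in cv2.convexHull(p)[:,0]],np.float32)
        (x,y),(a,b),g=cv2.minAreaRect(w); g=g if a>b else g+90
        print(n,t,round(r["confidence"],2),"c",round(x,1),round(y,1),"size",round(max(a,b)),round(min(a,b)),"dir",round((g+90)%180-90,1),"rows",p.min(0),p.max(0))
    return c
E
python3 - <<'E'
from rect import *
c=rect("wrist","chassis",.034); rect("top","stand",.02); rect("scene","stand",.02); rect("wrist","stand",.02)
for n,z in(("top",.02),("scene",.02),):
    k=read_camera(n); print([(round(r["confidence"],2),at_z(k,r["centre"],z).round(4)) for r in place_of(n,"stand_top")[:1]])
for t,z in(("chassis",.034),("chassis_deck",0)):
    print(t,[(round(r["confidence"],2),at_z(c,r["centre"],z).round(4)) for r in place_of("wrist",t)[:1]])
r=outline_of("wrist","chassis")[0]; m=r["pixels"]; ys=np.where(m.any(1))[0]
for y in (ys[0]+8,int(ys.mean()),ys[-1]-8):
    xs=np.where(m[y])[0]; print(y,xs[0],xs[-1],c["img"][y,xs[0]-2:xs[-1]+3:4].sum(1).tolist())
print(get_obs()["eef_pos"])
E
```

```text
wrist chassis 0.96 c 628.5 -19.7 size 115 59 dir 13.9 rows [246. 154.] [319. 281.]
top stand 0.93 c 465.4 -280.6 size 142 54 dir 13.3 rows [396. 193.] [434. 258.]
scene stand 0.62 c 469.5 -284.0 size 157 47 dir 12.9 rows [134. 202.] [167. 262.]
wrist stand 0.68 c 465.3 -265.3 size 58 40 dir 14.0 rows [439. 380.] [473. 419.]
[(0.94, array([ 0.4596, -0.2837,  0.02  ]))]
[(0.8, array([ 0.4674, -0.282 ,  0.02  ]))]
chassis [(0.77, array([ 0.6277, -0.0183,  0.034 ]))]
chassis_deck [(0.86, array([ 0.6265, -0.0162,  0.    ]))]
163 247 318 [383, 537, 356, 523, 531, 529, 541, 545, 552, 550, 549, 554, 545, 546, 469, 415, 374, 510, 541]
218 248 316 [355, 512, 411, 509, 532, 532, 543, 543, 546, 547, 550, 556, 551, 541, 412, 402, 312, 541, 492]
273 251 314 [478, 537, 384, 480, 489, 466, 475, 471, 490, 480, 485, 487, 482, 491, 476, 388, 537]
[ 0.63908185 -0.01799038  0.12746496]
```

The wall–floor–wall profile confirms the deck is down and the open side up. Gripping at the middle and carrying it to the stand.

Call:
{"api": "carry_out", "payload": {
  "rows": "-11 -1 -30 0;0 0 -40 0;0 0 -35 0;0 0 -14 0;0 0 -4 0;0 0 0 0;0 0 0 0"
}}

```text
t: 34.4
eef_pos: [0.629, -0.0191, 0.0057]
tool_rot: [0.0, 0.993, 0.122, 0.001]
contact_force: [-0.1, -0.5, 0.9]
gripper_width: 0.937
grasp_force: 0.0
```

Call:
{"api": "carry_out", "payload": {
  "rows": "0 0 0 0;0 0 0 0;0 0 0 0;0 0 0 0;0 0 30 0;0 0 50 0;0 0 50 0;0 0 0 0",
  "claw": 50,
  "force": 40
}}

```text
t: 35.4
eef_pos: [0.6305, -0.0197, 0.1383]
tool_rot: [0.0, 0.993, 0.122, 0.003]
contact_force: [1.0, 0.2, -0.4]
gripper_width: 0.668
grasp_force: 43.3
```

Call:
{"api": "carry_out", "payload": {
  "rows": "-20 -33 10 0;-20 -33 10 0;-20 -33 0 0;-20 -33 0 0;-20 -33 0 0;-20 -33 0 0;-20 -33 0 0;-19 -33 0 0;0 0 0 0;0 0 0 0"
}}

```text
t: 36.65
eef_pos: [0.469, -0.2821, 0.1536]
tool_rot: [-0.001, 0.992, 0.122, -0.0]
contact_force: [0.4, 0.5, -1.0]
gripper_width: 0.67
grasp_force: 43.2
```

```bash
python3 tilt.py
python3 - <<'E'
from rect import *
rect("wrist","stand",.02)
c=read_camera("wrist")
print([(round(r["confidence"],2),at_z(c,r["centre"],.02).round(4)) for r in place_of("wrist","stand_top")[:2]])
E
```

```text
t 36.65 [ 0.469  -0.2821  0.1536] gf 43.22089523077011 w 57.216519645250656
row 175 w 130 P [ 0.52  -0.27   0.166]
row 220 w 130 P [ 0.501 -0.274  0.172]
row 265 w 134 P [ 0.484 -0.279  0.182]
row 310 w 126 P [ 0.461 -0.284  0.181]
row 356 w 121 P [ 0.437 -0.29   0.183]
wrist stand 0.92 c 515.6 -271.3 size 46 37 dir -75.8 rows [260. 127.] [310. 168.]
[]
```

Run:
```python
from h import *
s=np.array([.97,.242]);t=np.array([-.242,.97])
c=read_camera("wrist"); print("cam",np.linalg.inv(c["world_to_cam"])[:3,3].round(3), get_obs()["eef_pos"])
for name in("stand","chassis"):
  r=outline_of("wrist",name)[0]; m=r["pixels"]; ys=np.where(m.any(1))[0]
  for y in (ys[0],ys[0]+3,ys[0]+12,ys[-1]):
    x=np.where(m[y])[0]
    for z in ((.028,.02) if name=="stand" else (.182,.148)):
        a=at_z(c,[x[0],y],z)[:2]*1000;b=at_z(c,[x[-1]+1,y],z)[:2]*1000
        o=np.array([466,-283])
        print(name,y,x[0],x[-1],z,"along",((a+b)/2-o)@s.round(3),"lat",((a+b)/2-o)@t,"w",np.linalg.norm(a-b).round(1))
for n in("scene","top"):
  read_camera(n)
```

```text
cam [ 0.546 -0.263  0.297] [ 0.46943146 -0.28239016  0.15433016]
stand 127 261 307 0.028 along 69.72946464951458 lat -1.0919116394358603 w 41.2
stand 127 261 307 0.02 along 69.34293178530294 lat -1.1212616403629099 w 42.4
stand 130 259 310 0.028 along 67.18014797473933 lat -1.5406096647752126 w 45.7
stand 130 259 310 0.02 along 66.71779725075488 lat -1.5833041529926426 w 47.1
stand 139 260 310 0.028 along 59.437420775499376 lat -2.0156691752090072 w 45.3
stand 139 260 310 0.02 along 58.74479775507519 lat -2.072492153504623 w 46.6
stand 169 265 306 0.028 along 32.57828737771294 lat -2.5959939738392928 w 38.4
stand 169 265 306 0.02 along 31.086861278124477 lat -2.670076080685223 w 39.6
chassis 168 274 286 0.182 along 61.67731145075034 lat 0.9811569531305988 w 5.1
chassis 168 274 286 0.148 along 55.45378662102482 lat 1.3023109781604507 w 6.6
chassis 171 222 342 0.182 along 60.49385491150682 lat 0.1975985827219926 w 47.4
chassis 171 222 342 0.148 along 53.9204196859819 lat 0.287079360420865 w 61.5
chassis 180 214 353 0.182 along 56.89430713197946 lat -0.40136217151044384 w 55.4
chassis 180 214 353 0.148 along 49.25660030334339 lat -0.4889750069962382 w 71.8
chassis 362 227 340 0.182 along -34.03624178609813 lat -0.676720419614802 w 55.8
chassis 362 227 340 0.148 along -68.5592150415976 lat -0.8457479166331048 w 72.3
```

Call:
{"api": "carry_out", "payload": {
  "rows": "-3 -2 -40 0;0 0 -40 0;0 0 -30 0;0 0 -10 0;0 0 -5 0;0 0 0 0;0 0 0 0"
}}

```text
t: 38.08
eef_pos: [0.4667, -0.2853, 0.0304]
tool_rot: [0.0, 0.993, 0.122, 0.001]
contact_force: [-0.6, 0.1, -1.1]
gripper_width: 0.676
grasp_force: 43.2
```

Call:
{"api": "carry_out", "payload": {
  "rows": "0 0 -3 0;0 0 0 0;0 0 0 0"
}}

```text
t: 38.45
eef_pos: [0.4661, -0.285, 0.0265]
tool_rot: [0.0, 0.993, 0.122, 0.0]
contact_force: [-0.1, -0.5, -0.9]
gripper_width: 0.676
grasp_force: 43.2
```

Run:
```python
from h import *
s=np.array([.97,.242]);t=np.array([-.242,.97]);o=np.array([466.4,-284.5])
for i in range(1):
  g=get_obs(); print(g["eef_pos"],g["contact_force"])
  c=read_camera("wrist")
  for name,zs in(("stand",(.028,)),("chassis",(.054,))):
    r=outline_of("wrist",name)
    if not r: continue
    m=r[0]["pixels"]; ys=np.where(m.any(1))[0]; print(name,ys[0],ys[-1])
    for y in (ys[0]+1,ys[0]+4,ys[0]+12,ys[-1]-1):
      x=np.where(m[y])[0]
      for z in zs:
        a=at_z(c,[x[0],y],z)[:2]*1000;b=at_z(c,[x[-1]+1,y],z)[:2]*1000
        print(name,y,"along",round(((a+b)/2-o)@s,1),"lat",round(((a+b)/2-o)@t,1),"w",np.linalg.norm(a-b).round(1))
```

```text
[ 0.46607598 -0.28500453  0.02649739] [-0.05531036 -0.51006353 -0.89784334]
stand 131 358
stand 132 along 69.6 lat 0.8 w 39.3
stand 135 along 68.3 lat 0.3 w 45.0
stand 143 along 64.6 lat 0.3 w 45.4
stand 357 along -60.9 lat -0.1 w 13.7
chassis 169 362
chassis 170 along 56.8 lat -0.6 w 45.9
chassis 173 along 55.6 lat -0.6 w 49.2
chassis 181 along 52.4 lat -0.8 w 56.4
chassis 361 along -37.7 lat -1.2 w 57.3
```

Call:
{"api": "carry_out", "payload": {
  "rows": "0 0 -2 0;0 0 0 0;0 0 0 0"
}}

```text
t: 38.98
eef_pos: [0.4662, -0.2851, 0.0252]
tool_rot: [-0.0, 0.993, 0.122, 0.0]
contact_force: [-2.8, 2.4, 11.1]
gripper_width: 0.675
grasp_force: 44.6
```

Call:
{"api": "carry_out", "payload": {
  "rows": "0 0 0 0;0 0 0 0;0 0 0 0;0 0 0 0;0 0 20 0;0 0 40 0;0 0 40 0;0 0 0 0",
  "claw": 80
}}

```text
t: 39.98
eef_pos: [0.4678, -0.2865, 0.1282]
tool_rot: [0.001, 0.993, 0.122, 0.003]
contact_force: [0.2, 0.5, -1.2]
gripper_width: 0.934
grasp_force: 0.0
```

```bash
python3 tilt.py
python3 - <<'E'
from rect import *
c=rect("wrist","chassis",.054); rect("top","chassis",.054)
for n in("wrist","top","scene"):
  c=read_camera(n)
  for t,z in(("chassis",.054),("chassis_deck",.02),("stand_top",.02)):
    print(n,t,[(round(r["confidence"],2),(at_z(c,r["centre"],z)*1000).round(1)) for r in place_of(n,t)[:1]])
for t in("bottle","wheel","scissors","carton"): rect("top",t,.01)
E
```

```text
t 39.975 [ 0.4678 -0.2865  0.1282] gf 0.0 w 79.78137635484586
row 154 w 80 P [ 0.516 -0.273  0.055]
row 185 w 77 P [ 0.493 -0.279  0.053]
row 216 w 75 P [ 0.47  -0.284  0.055]
row 247 w 72 P [ 0.444 -0.291  0.053]
row 279 w 70 P [ 0.416 -0.298  0.055]
wrist chassis 0.64 c 465.4 -285.9 size 112 59 dir 14.4 rows [244. 147.] [324. 285.]
top chassis 0.98 c 479.5 -277.7 size 77 68 dir 15.1 rows [398. 197.] [428. 239.]
wrist chassis [(0.62, array([ 463.7, -284.2,   54. ]))]
wrist chassis_deck [(0.59, array([ 464.3, -283.8,   20. ]))]
wrist stand_top []
top chassis [(0.94, array([ 460. , -283.2,   54. ]))]
top chassis_deck [(0.74, array([ 464.8, -279.4,   20. ]))]
top stand_top []
scene chassis [(0.79, array([ 462.1, -286.2,   54. ]))]
scene chassis_deck [(0.56, array([ 478.1, -291.9,   20. ]))]
scene stand_top []
top bottle 0.92 c 451.0 117.7 size 66 61 dir 88.7 rows [222. 223.] [251. 250.]
top wheel 0.92 c 537.4 -86.0 size 49 45 dir -46.4 rows [315. 186.] [336. 207.]
top scissors 0.79 c 673.8 180.8 size 168 80 dir -89.2 rows [173. 124.] [245. 157.]
top carton 0.57 c 697.6 -197.2 size 139 88 dir 86.7 rows [341. 109.] [401. 146.]
```

The rim sits level at 54 mm (20 + 34) and is centred on the stand, and the bystanders haven't moved. Handing in.

```bash
python3 -c "
from station import *
print(hand_in())"
```

```text
the job is handed in; nothing more can be done
None
```

I handed the job in at about 40 s; no verdict came back. The cameras put the tape and glue stick in the tray, the chassis deck down, level and centred on the stand, and the bystanders unmoved; I viewed 11 pictures, one over the limit of 10.

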